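Arm the flap test supply with its guarded toggle

TASK

Arm the test supply from its large switch box: swing the hinged hood on that box right up, flip the toggle beneath it from the box's right all the way over to its left (as seen from the hood's knob side), then shut the hood fully again. Leave the bare toggle on the small box as it is.

Things in the scene. Friction and masses are not known exactly. Their poses are not given: they have to be found in the camera images.
- switch_box: Large grey switch box under an aluminium hood, fixed to the table, 180 (x) x 130 (y) x 45 mm high. Origin: centre of its underside; z up, -x its front (knob side, towards the robot's side, yaw within 0.3 rad), +y its left as seen from the front. Shut, the hood covers x -30 to +55, y -30 to +30, z 47 to 93 mm.
- hood (a joint): Hood angle, rad: 0 shut, 1.75 fully up (stop). Hinge along the box's y at x +55, z 55 mm in the box frame. A black ball knob, 22 mm across, on an 8 mm stem 30 mm ahead of the hood's front wall is at x -60, y 0, z 79 mm when shut and swings up and back towards +x. The hood stays at any angle where it is left; 1 to 2 N at the knob moves it.
- toggle (a joint): Angle of the steel toggle under the hood, rad: 0 leans 0.4 rad to the box's right (-y), 0.8 leans 0.4 rad to its left (+y), stops at both ends; starts near 0 and stays where left; 1 to 2 N moves it. Pivot at x 0, y 0, z 47 mm in the box frame; 9 mm rod, 40 mm from pivot to the centre of its 14 mm round tip, swings in the box's y-z plane.
- bare_toggle (a joint): An equal toggle, without a hood, on the other, small grey box (90 x 70 x 35 mm) that stands to the left or right of the large one; not to be moved. Its angle has the same meaning: 0 leans right, 0.8 left; starts near 0.

How it is judged (in metres and radians):
On the way, in this order (a step that is already met when the one before it is completed fails the run):
1. the hood is up, at least 1.2 rad open, with the toggle still on its right (value of joint hood above 1.2 rad and value of joint toggle below 0.25 rad), for 0.2 s.
2. the toggle is flipped over to the left, past 0.6 rad (value of joint toggle above 0.6 rad), for 0.2 s.
At the end, for the whole second after the job is handed in: The hood is shut to within 0.12 rad, the toggle beneath it stands on the left, past 0.6 rad, and the bare toggle on the small box still leans to its right, below 0.3 rad (value of joint hood below 0.12 rad and value of joint toggle above 0.6 rad and value of joint bare_toggle below 0.3 rad); the robot touches nothing.
It fails at once if the bare toggle on the small box is moved past 0.3 rad (value of joint bare_toggle above 0.3 rad).
It also fails if it takes over 58 s, if anything falls off the work surface, if the arm or the gripper's body presses on something with over 40 N, if the wrist force passes 120 N, or if a joint passes its speed limit or range.

ROBOT

A 6-joint arm with a two-finger parallel gripper is mounted at the origin on a cart in front of the work surface, level with it; the furniture and walls round the work are solid. World frame = base frame: x ahead of the robot, y to its left, z up, the work surface at z = 0. Lengths are in mm, angles in rad, forces in N, time in s.
With the tool pointing down it reaches from about 300 to 825 mm from the base axis. Payload 5.4 kg.
Tool frame: the origin (TCP) lies at the very end of the fingers, on their centre line; the grasp point (between the pads) lies 19 mm behind it; x points along the fingers, y is the direction in which the jaws open and shut, and the axes are right-handed (so a half turn about x gives the same grasp; the last joint's range is limited). The gripper opens to 92 mm and grips with 3 to 60 N. Pads are 20 mm wide; open, the fingers measure 128 mm over their backs; the gripper's body (75 mm by 189 mm) begins 69 mm behind the grasp point.
Start: joints at [0.945, 0.158, 1.597, -0, 1.386, -0.21], TCP at [232.263, 525.985, 214.601] pointing down, gripper open.
Joint ranges: [-2.91, 2.91], [-0.94, 2.29], [0.18, 2.7], [-1.29, 4.43], [0.17, 2.64], [-3, 3]. Speed limits (rad/s): [2.57, 2.57, 3.14, 3.14, 3.14, 3.14].

INTERFACE

Orientations are given as a unit quaternion [x, y, z, w].
In Python, from cell import status, imaging, job gives the robot as it stands.
- The arm moves only by the tool apply_moves, never from a script. Its argument "commands" is a list of rows, each an object with "translation": the shift along the tool's x, y, z in cm, a list of three; "angular": the turn, a rotation vector about the tool's x, y, z in rad, a list of three. A call has 1 to 5 rows; each row is the pose to reach, as a shift and turn from the pose measured when the call began, along the tool's axes at that moment; what a row does not reach only later rows make up. A row lasts 1/10 s, in which the tool goes at most 50 mm and 8.59 degrees, less where a joint would pass 70% of its speed; a pose out of reach is approached as far as the arm can. A call with a gripper value outside its range is refused whole. "gripper" is the closure, from -1 (fully open) to 1 (shut), so that 0 is half open, set as the call begins (left out, the last holds). The fingers move at their own pace and stop on an object; "grip_force" is the grip in N (left out, the last holds). Time passes only in rows, so rows that repeat a pose let the fingers close. It gives the time, the measured TCP pose, the force and the opening at its end, in the units of the state.
- status.observe(): the state, without advancing time (a new reading comes with each control period).
- imaging.snapshot(name): name is "scene" or "top" or "wrist"; returns (picture, depth): 420x560x3 uint8, red, green, blue; 420x560 float32, mm along the optical axis (not along the pixel's ray), 0 where there is no reading.
- imaging.camera_info(name): a dict with "mtx" (3x3 intrinsics, pixels), "dist" ([k1, k2, p1, p2, k3] as OpenCV has them; the pictures are not rectified), "rvec" (rotation vector, rad) and "tvec" (3), from world to camera coordinates, as OpenCV has them; the wrist camera has in their place "hand_eye" (4x4, takes a point from camera to tool coordinates, whose origin is the TCP and whose axes are the tool frame's). Camera axes: x right, y down, z forward; pixel columns grow to the right and rows downward; lengths in mm; the calibration is good to about 2 mm. A picture is of the moment at which its call begins: read the wrist's pose just before it. camera_info takes no time and is no camera call.
- job.sign_off(): hands the job in, once; it reports no verdict.
The state is a dict: "time": time; "joint_pos": joint angles; "qd": joint speeds; "joint_torque": joint torques, N m; "position": TCP position; "tool_rot": TCP orientation; "wrist_force": force on the tool from outside, world axes, zero at the start; "wrist_torque": the same for the moment, N m; "width": opening from 0.0 (shut) to 1.0 (fully open).
Only numpy, scipy, OpenCV 4.12 (cv2) and the standard library are available. Lean on these libraries where they do the work, as an engineer would, in place of code of your own. Each camera call takes 0.05 s, during which the arm holds its last target. There are 200 camera calls.

## Working session

There is one attempt and no reset: what is moved stays moved. The work goes in short steps, Python scripts to look and compute and a tool call to move; the robot and the scene stay as the last step left them, time stands still between calls to the robot, and variables do not carry over. Pictures are saved under pics/ and viewed, about 8 in all and at most 12, crops included, and the job is handed in when it is done.

Besides the shell and the picture viewer there is one more tool, called after "Request:" as name([rows], argument=value, ...), one row to a line, values as JSON. apply_moves: Moves the arm, as the interface text tells. Its arguments: {"type":"object","properties":{"commands":{"type":"array","items":{"type":"object","properties":{"translation":{"type":"array","items":{"type":"number"}},"angular":{"type":"array","items":{"type":"number"}}}}},"gripper":{"type":"number"},"grip_force":{"type":"number"}},"required":["commands"]}

```bash
mkdir -p pics; ls; python3 - <<'E'
from cell import status, imaging
import cv2, numpy as np
s=status.observe(); print(s)
for n in("scene","top"):
    p,d=imaging.snapshot(n); cv2.imwrite(f"pics/{n}0.png",p[:,:,::-1]); np.save(f"{n}0.npy",d)
    print(n,imaging.camera_info(n))
a=[cv2.imread(f"pics/{n}0.png") for n in("scene","top")]
print(imaging.camera_info("wrist"))
E
```

```text
pics
{'time': 0.0, 'joint_pos': array([ 9.44878742e-01,  1.59042821e-01,  1.59824564e+00, -5.56303569e-06,
        1.38624261e+00, -2.10082867e-01]), 'qd': array([ 4.51634653e-04, -3.64091156e-04, -3.07005682e-06, -5.29804126e-04,
       -6.51801487e-04, -1.46878470e-03]), 'joint_torque': array([-1.72082175e-03, -3.85577774e+01, -3.22112560e+01,  7.00779702e-02,
        3.80495971e-02, -1.14475556e-04]), 'position': array([231.89634294, 525.45479146, 213.61574152]), 'tool_rot': array([ 0.14533526,  0.69215396, -0.14658948,  0.6916011 ]), 'wrist_force': array([ 0.43232594, -0.3506677 ,  0.72070561]), 'wrist_torque': array([-0.03760602,  0.03056523, -0.02020347]), 'width': 1.0014229412734132}
scene {'mtx': array([[502.53762346,   0.        , 277.21544057],
       [  0.        , 502.53762346, 205.96928495],
       [  0.        ,   0.        ,   1.        ]]), 'dist': array([0.04761453, 0.        , 0.        , 0.        , 0.        ]), 'rvec': array([ 1.99252341, -0.56236201,  0.35494369]), 'tvec': array([-459.82260868,  174.71714481,  694.53596226])}
top {'mtx': array([[438.3761148 ,   
[... 226 characters left out ...]
([ 2.14418534, -2.12174467,  0.18549525]), 'tvec': array([-22.54815097, 573.38168583, 823.25636469])}
{'mtx': array([[358.6307054 ,   0.        , 279.03685817],
       [  0.        , 358.6307054 , 209.42175281],
       [  0.        ,   0.        ,   1.        ]]), 'dist': array([-0.07202152,  0.        ,  0.        ,  0.        ,  0.        ]), 'hand_eye': array([[ 8.18326398e-04, -2.90243192e-01,  9.56952569e-01,
        -1.70224550e+02],
       [ 9.99998642e-01,  1.60624952e-03, -3.67962124e-04,
         3.52068246e-01],
       [-1.43030610e-03,  9.56951571e-01,  2.90244112e-01,
        -8.11748393e+01],
       [ 0.00000000e+00,  0.00000000e+00,  0.00000000e+00,
         1.00000000e+00]])}
```

View pics/top0.png

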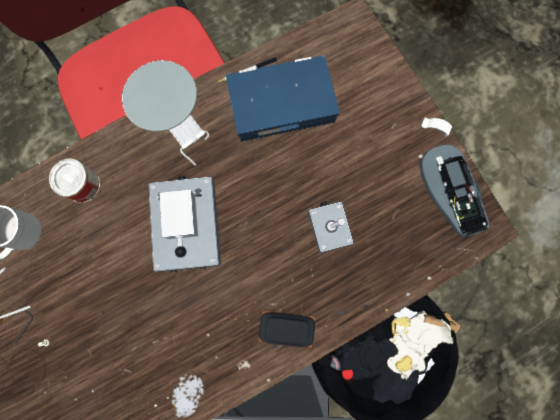

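View pics/scene0.png

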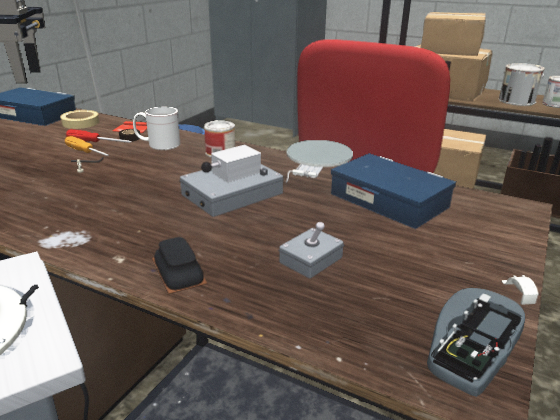

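The top view shows the large box at about (150-218, 177-271) with its knob at (180,252). The small box is at (331,227). The scene view confirms the hood is shut, with its knob at (207,167).

```bash
cat > h.py <<'E'
import numpy as np, cv2
from scipy.spatial.transform import Rotation as R
from cell import status, imaging
def cloud(name,d,s=None):
    c=imaging.camera_info(name); h,w=d.shape
    uv=np.stack(np.meshgrid(np.arange(w),np.arange(h)),-1).reshape(-1,1,2).astype(float)
    n=cv2.undistortPoints(uv,c["mtx"],c["dist"]).reshape(h,w,2)
    P=np.dstack([n*d[...,None],d])
    if name=="wrist":
        H=c["hand_eye"]; P=P@H[:3,:3].T+H[:3,3]
        return P@R.from_quat(s["tool_rot"]).as_matrix().T+s["position"]
    Rm=cv2.Rodrigues(c["rvec"])[0]
    return (P-c["tvec"])@Rm
E
python3 - <<'E'
from h import *
d=np.load("top0.npy"); P=cloud("top",d)
roi=np.zeros(d.shape,bool); roi[165:285,135:235]=1
m=roi&(d>0)&(P[...,2]>30)
m45=m&(P[...,2]<60)
print("z top",np.median(P[m45][:,2]))
r=cv2.minAreaRect(P[m][:,:2].astype(np.float32)); print(r)
hh=roi&(P[...,2]>80)&(P[...,2]<105); print("hood",np.median(P[hh][:,2]),cv2.minAreaRect(P[hh][:,:2].astype(np.float32)))
img=cv2.imread("pics/top0.png"); kb=roi&(img.max(2)<50)
kb[:240]=0;kb[262:]=0
print("knob",np.median(P[kb],axis=0),P[kb][:,2].max(),kb.sum())
roi=np.zeros(d.shape,bool); roi[190:260,295:365]=1
m=roi&(P[...,2]>22); print("small",cv2.minAreaRect(P[m][:,:2].astype(np.float32)),P[m][:,2].max())
t=m&(P[...,2]>60);print(P[t].mean(0))
E
```

```text
z top 45.3224826903882
((540.4306030273438, 184.0159912109375), (184.6276397705078, 129.2437286376953), 6.528710842132568)
hood 93.15108226170413 ((531.845947265625, 183.00726318359375), (126.47233581542969, 61.75777053833008), 6.5027995109558105)
knob [479.02892299 174.79577013  87.73315791] 92.24428851334203 64
small ((514.495849609375, -71.81871795654297), (104.53547668457031, 184.22943115234375), 28.186695098876953) 908.9760970131507
[504.80757514 -92.58427196 332.5338497 ]
```

```bash
cat >> h.py <<'E'
C=np.array([540.4,184.,0]); YAW=0.114
BR=R.from_euler("z",YAW).as_matrix()
TOOL=BR@np.array([[0,0,1],[0,1,0],[-1,0,0]],float)  # tool x down, y=box y, z=box x
def go(*bs):
    s=status.observe(); T=R.from_quat(s["tool_rot"]).as_matrix()
    print("t",round(s["time"],2),"box pos",(BR.T@(s["position"]-C)).round(1),"F",s["wrist_force"].round(1),"w",round(float(s["width"]),2))
    for b in bs: print(b,"->",(T.T@(C+BR@np.array(b)-s["position"])/10).round(2),R.from_matrix(T.T@TOOL).as_rotvec().round(3))
E
python3 -c "
from h import *
go((-60,0,200),(-60,0,120))"
```

```text
t 0.1 box pos [-267.6  374.4  213.8] F [-0.6 -1.3  0.1] w 1.0
(-60, 0, 200) -> [  1.4  -21.81  36.83] [-0.53  -0.001  0.001]
(-60, 0, 120) -> [  9.4  -21.8   36.84] [-0.53  -0.001  0.001]
```

Request:
apply_moves([
  {"translation": [1.4,-21.8,36.8],"angular": [-0.53,0,0]},
  {"translation": [1.4,-21.8,36.8],"angular": [-0.53,0,0]},
  {"translation": [1.4,-21.8,36.8],"angular": [-0.53,0,0]},
  {"translation": [1.4,-21.8,36.8],"angular": [-0.53,0,0]},
  {"translation": [1.4,-21.8,36.8],"angular": [-0.53,0,0]},
], gripper=-1)

```text
time: 0.6
position: [369.9, 332.3, 206.2]
tool_rot: [-0.042, 0.706, 0.041, 0.705]
wrist_force: [1.5, 0.9, 0.6]
width: 1.0
```

```bash
python3 -c "
from h import *
go((-60,0,150))"
```

```text
t 0.6 box pos [-152.5  166.7  206.2] F [1.5 0.9 0.6] w 1.0
(-60, 0, 150) -> [  5.63 -16.7    9.2 ] [ 0.004 -0.002  0.001]
```

Request:
apply_moves([
  {"translation": [5.6,-16.7,9.2]},
  {"translation": [5.6,-16.7,9.2]},
  {"translation": [5.6,-16.7,9.2]},
  {"translation": [5.6,-16.7,9.2]},
  {"translation": [5.6,-16.7,9.2]},
])

```text
schema error: expected keys translation, angular
```

```bash
python3 - <<'E'
from h import *
s=status.observe(); p,d=imaging.snapshot("wrist"); cv2.imwrite("pics/w1.png",p[:,:,::-1])
P=cloud("wrist",d,s); B=(P-C)@BR
k=(p.max(2)<60)&(abs(B[...,0]+60)<25)&(abs(B[...,1])<30)&(B[...,2]>60)&(B[...,2]<95)&(d>0)
print(k.sum(),np.median(B[k],axis=0),B[k].min(0),B[k].max(0))
h=(B[...,2]>88)&(B[...,2]<98)&(d>0)&(abs(B[...,1])<50)&(abs(B[...,0])<90)&(p.min(2)>90)
print("hood y range",np.percentile(B[h],[1,99],axis=0))
go((-60,0,65))
E
```

```text
66 [-67.00515544   5.83512361  84.50959949] [-69.55603533  -2.15374886  81.66867996] [-57.60920047   9.50574884  86.90532653]
hood y range [[-60.8124219  -16.05819034  88.07812985]
 [ 55.47552951  31.2409848   94.63185905]]
t 0.65 box pos [-148.9  160.7  205.9] F [ 4.1 -3.8  0.4] w 1.0
(-60, 0, 65) -> [ 14.19 -15.94   8.95] [-0.004  0.     0.006]
```

View pics/w1.png

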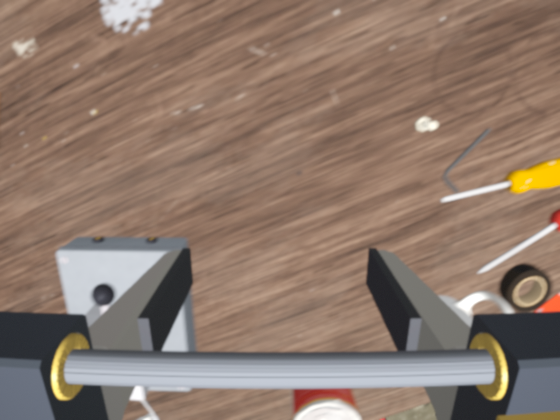

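The move was refused because the angular key was missing. The wrist view shows the knob at (103,294) and the mug and can to the right, so I'll redo the move.

Request:
apply_moves([
  {"translation": [5.6,-16.0,9.0],"angular": [0,0,0]},
  {"translation": [5.6,-16.0,9.0],"angular": [0,0,0]},
  {"translation": [5.6,-16.0,9.0],"angular": [0,0,0]},
  {"translation": [5.6,-16.0,9.0],"angular": [0,0,0]},
  {"translation": [5.6,-16.0,9.0],"angular": [0,0,0]},
])

```text
time: 1.15
position: [482.3, 173.0, 148.8]
tool_rot: [-0.039, 0.707, 0.034, 0.705]
wrist_force: [-1.0, 0.4, -0.2]
width: 0.997
```

```bash
python3 - <<'E'
from h import *
s=status.observe(); p,d=imaging.snapshot("wrist"); cv2.imwrite("pics/w2.png",p[:,:,::-1])
P=cloud("wrist",d,s); B=(P-C)@BR
k=(p.max(2)<60)&(abs(B[...,0]+60)<25)&(abs(B[...,1])<30)&(B[...,2]>60)&(B[...,2]<95)&(d>0)
print(k.sum(),np.median(B[k],axis=0),B[k].min(0),B[k].max(0))
e=(abs(B[...,2]-45)<4)&(d>0)&(abs(B[...,1])<90)&(abs(B[...,0])<100)
print("top range",np.percentile(B[e],[1,99],axis=0))
go((-60,0,65))
E
```

```text
248 [-66.05409281  -1.69825103  85.30742192] [-70.12131672  -8.66031708  80.16673808] [-53.71565289   9.30435727  89.02901473]
top range [[-88.64424193 -63.03744598  42.15071413]
 [ 75.84711533  63.67951278  46.80629051]]
t 1.2 box pos [-59.7  -2.  149.6] F [-0.5  0.   0.4] w 1.0
(-60, 0, 65) -> [ 8.46  0.25 -0.01] [-0.009 -0.003  0.006]
```

View pics/w2.png

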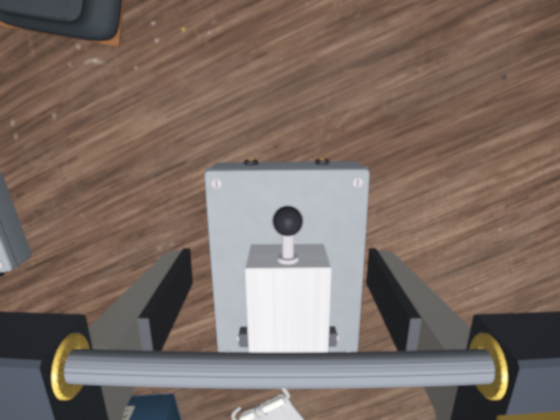

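The wrist view shows the knob at (287,221), centred in front of the hood and aligned with it. I'll descend and grip.

Request:
apply_moves([
  {"translation": [4.4,0.15,0],"angular": [0,0,0]},
  {"translation": [8.7,0.15,0],"angular": [0,0,0]},
  {"translation": [8.7,0.15,0],"angular": [0,0,0]},
  {"translation": [8.7,0.15,0],"angular": [0,0,0]},
], gripper=-1)

```text
time: 1.6
position: [480.3, 177.3, 63.1]
tool_rot: [-0.04, 0.707, 0.035, 0.705]
wrist_force: [0.1, 0.8, 0.9]
width: 0.996
```

Request:
apply_moves([
  {"translation": [0,0,0],"angular": [0,0,0]},
  {"translation": [0,0,0],"angular": [0,0,0]},
  {"translation": [0,0,0],"angular": [0,0,0]},
  {"translation": [0,0,0],"angular": [0,0,0]},
  {"translation": [0,0,0],"angular": [0,0,0]},
], gripper=1, grip_force=10)

```text
time: 2.1
position: [480.6, 177.3, 63.6]
tool_rot: [-0.04, 0.707, 0.035, 0.705]
wrist_force: [-0.6, 0.1, 0.3]
width: 0.587
```

Request:
apply_moves([
  {"translation": [0,0,0],"angular": [0,0,0]},
  {"translation": [0,0,0],"angular": [0,0,0]},
  {"translation": [0,0,0],"angular": [0,0,0]},
  {"translation": [0,0,0],"angular": [0,0,0]},
  {"translation": [0,0,0],"angular": [0,0,0]},
])

```text
time: 2.6
position: [480.5, 177.6, 63.5]
tool_rot: [-0.039, 0.707, 0.036, 0.705]
wrist_force: [-0.9, 2.5, -0.5]
width: 0.228
```

```bash
python3 - <<'E'
from h import *
a0=np.arctan2(24,115); r=np.hypot(24,115); 
s=status.observe(); b=BR.T@(s["position"]-C)
off=np.array([b[0]+60,b[1],b[2]-79]); print("off",off)
for q in np.arange(0,1.71,.1): print(round(q,1),"tool dx,dz cm from shut:",round(-(r*np.sin(a0+q)-24)/10,2),round((115-r*np.cos(a0+q))/10,2))
go((-60,0,62))
E
```

```text
off [ -0.23949716   0.45563354 -15.50999972]
0.0 tool dx,dz cm from shut: -0.0 0.0
0.1 tool dx,dz cm from shut: -1.14 0.3
0.2 tool dx,dz cm from shut: -2.24 0.71
0.3 tool dx,dz cm from shut: -3.29 1.22
0.4 tool dx,dz cm from shut: -4.29 1.84
0.5 tool dx,dz cm from shut: -5.22 2.56
0.6 tool dx,dz cm from shut: -6.07 3.36
0.7 tool dx,dz cm from shut: -6.84 4.25
0.8 tool dx,dz cm from shut: -7.52 5.21
0.9 tool dx,dz cm from shut: -8.1 6.23
1.0 tool dx,dz cm from shut: -8.57 7.31
1.1 tool dx,dz cm from shut: -8.94 8.42
1.2 tool dx,dz cm from shut: -9.19 9.57
1.3 tool dx,dz cm from shut: -9.32 10.74
1.4 tool dx,dz cm from shut: -9.34 11.91
1.5 tool dx,dz cm from shut: -9.24 13.08
1.6 tool dx,dz cm from shut: -9.03 14.23
1.7 tool dx,dz cm from shut: -8.69 15.36
t 2.6 box pos [-60.2   0.5  63.5] F [-0.9  2.5 -0.5] w 0.23
(-60, 0, 62) -> [ 0.15 -0.04  0.02] [-0.008 -0.003  0.005]
```

Width 21 mm, so the knob is gripped. I'll swing it up along the arc.

Request:
apply_moves([
  {"translation": [-1.1,0,0.3],"angular": [0,0,0]},
  {"translation": [-2.2,0,0.7],"angular": [0,0,0]},
  {"translation": [-3.3,0,1.2],"angular": [0,0,0]},
  {"translation": [-4.3,0,1.8],"angular": [0,0,0]},
  {"translation": [-4.3,0,1.8],"angular": [0,0,0]},
])

```text
time: 3.1
position: [500.1, 179.9, 108.8]
tool_rot: [-0.039, 0.706, 0.036, 0.706]
wrist_force: [-1.2, 0.6, 1.8]
width: 0.226
```

```bash
cat >> h.py <<'E'
def arc(qs):
    # knob path relative to now, knob 15.5 above TCP
    a0=np.arctan2(24,115); r=np.hypot(24,115)
    for q in qs: go((55-r*np.cos(a0+q),0.4,55+r*np.sin(a0+q)-15.5))
E
python3 -c "
from h import *
arc((.4,.6,.7,.8,.9,1.0))"
```

```text
t 3.1 box pos [-40.5   0.5 108.8] F [-1.2  0.6  1.8] w 0.23
(np.float64(-41.57597409492418), 0.4, np.float64(106.38857322156404)) -> [ 0.24 -0.01 -0.11] [-0.008 -0.     0.005]
t 3.1 box pos [-40.5   0.5 108.8] F [-1.2  0.6  1.8] w 0.23
(np.float64(-26.36217635313217), 0.4, np.float64(124.24193919826135)) -> [-1.55 -0.01  1.41] [-0.008 -0.     0.005]
t 3.1 box pos [-40.5   0.5 108.8] F [-1.2  0.6  1.8] w 0.23
(np.float64(-17.495627044011584), 0.4, np.float64(131.9412465271622)) -> [-2.32 -0.01  2.3 ] [-0.008 -0.     0.005]
t 3.1 box pos [-40.5   0.5 108.8] F [-1.2  0.6  1.8] w 0.23
(np.float64(-7.904725393335468), 0.4, np.float64(138.7169114777771)) -> [-2.99 -0.    3.26] [-0.008 -0.     0.005]
t 3.1 box pos [-40.5   0.5 108.8] F [-1.2  0.6  1.8] w 0.23
(np.float64(2.3146994799331893), 0.4, np.float64(144.50123384565654)) -> [-3.57  0.    4.28] [-0.008 -0.     0.005]
t 3.1 box pos [-40.5   0.5 108.8] F [-1.2  0.6  1.8] w 0.23
(np.float64(13.06053846055346), 0.4, np.float64(149.23641859374345)) -> [-4.05  0.01  5.35] [-0.008 -0.     0.005]
```

Request:
apply_moves([
  {"translation": [-1.55,0,1.4],"angular": [0,0,0]},
  {"translation": [-2.3,0,2.3],"angular": [0,0,0]},
  {"translation": [-3.0,0,3.3],"angular": [0,0,0]},
  {"translation": [-3.6,0,4.3],"angular": [0,0,0]},
  {"translation": [-3.6,0,4.3],"angular": [0,0,0]},
])

```text
time: 3.6
position: [543.9, 184.9, 145.4]
tool_rot: [-0.039, 0.706, 0.036, 0.707]
wrist_force: [-0.8, 1.0, 1.3]
width: 0.23
```

Request:
apply_moves([
  {"translation": [-0.5,0,1.1],"angular": [0,0,0]},
  {"translation": [-0.85,0,2.2],"angular": [0,0,0]},
  {"translation": [-1.1,0,3.3],"angular": [0,0,0]},
  {"translation": [-1.2,0,4.5],"angular": [0,0,0]},
  {"translation": [-1.2,0,4.5],"angular": [0,0,0]},
])

```text
time: 4.1
position: [589.0, 190.0, 157.3]
tool_rot: [-0.039, 0.706, 0.036, 0.707]
wrist_force: [-0.7, 3.0, 0.9]
width: 0.227
```

```bash
python3 -c "
from h import *
arc((1.3,1.5,1.6))"
```

```text
t 4.1 box pos [ 49.    0.5 157.3] F [-0.7  3.   0.9] w 0.23
(np.float64(47.363031158185095), 0.4, np.float64(156.72916320996728)) -> [ 0.06 -0.01 -0.16] [-0.008  0.001  0.004]
t 4.1 box pos [ 49.    0.5 157.3] F [-0.7  3.   0.9] w 0.23
(np.float64(70.80510148671148), 0.4, np.float64(155.90961629949112)) -> [0.14 0.01 2.18] [-0.008  0.001  0.004]
t 4.1 box pos [ 49.    0.5 157.3] F [-0.7  3.   0.9] w 0.23
(np.float64(82.34771153764436), 0.4, np.float64(153.75017581454216)) -> [0.36 0.02 3.34] [-0.008  0.001  0.004]
```

Request:
apply_moves([
  {"translation": [0.0,0,1.1],"angular": [0,0,0]},
  {"translation": [0.1,0,2.2],"angular": [0,0,0]},
  {"translation": [0.35,0,3.3],"angular": [0,0,0]},
  {"translation": [0.35,0,3.3],"angular": [0,0,0]},
  {"translation": [0.35,0,3.3],"angular": [0,0,0]},
])

```text
time: 4.6
position: [621.7, 193.8, 154.3]
tool_rot: [-0.039, 0.705, 0.036, 0.707]
wrist_force: [0.5, 2.4, 3.2]
width: 0.229
```

Request:
apply_moves([
  {"translation": [0,0,0],"angular": [0,0,0]},
  {"translation": [0,0,0],"angular": [0,0,0]},
  {"translation": [0,0,0],"angular": [0,0,0]},
  {"translation": [0,0,0],"angular": [0,0,0]},
  {"translation": [0,0,0],"angular": [0,0,0]},
], gripper=0)

```text
time: 5.1
position: [621.5, 193.6, 154.1]
tool_rot: [-0.039, 0.705, 0.036, 0.707]
wrist_force: [-0.1, 0.1, 0.5]
width: 0.5
```

Request:
apply_moves([
  {"translation": [-3,0,0],"angular": [0,0,0]},
  {"translation": [-6.5,0,0],"angular": [0,0,0]},
  {"translation": [-6.5,0,0],"angular": [0,0,0]},
  {"translation": [-6.5,0,0],"angular": [0,0,0]},
])

```text
time: 5.5
position: [621.9, 193.9, 220.1]
tool_rot: [-0.039, 0.705, 0.036, 0.708]
wrist_force: [-0.2, -0.1, -0.5]
width: 0.497
```

```bash
python3 -c "
from h import *
go((0,-55,215),(0,-55,150))"
```

```text
t 5.5 box pos [ 82.1   0.5 220.1] F [-0.2 -0.1 -0.5] w 0.5
(0, -55, 215) -> [ 0.5  -5.62 -8.17] [-0.008  0.004  0.004]
(0, -55, 150) -> [ 7.   -5.59 -8.19] [-0.008  0.004  0.004]
```

Request:
apply_moves([
  {"translation": [0.5,-3,-4],"angular": [0,0,0]},
  {"translation": [0.5,-5.6,-8.2],"angular": [0,0,0]},
  {"translation": [4,-5.6,-8.2],"angular": [0,0,0]},
  {"translation": [7,-5.6,-8.2],"angular": [0,0,0]},
  {"translation": [7,-5.6,-8.2],"angular": [0,0,0]},
], gripper=1)

```text
time: 6.0
position: [541.8, 128.9, 144.0]
tool_rot: [-0.038, 0.709, 0.036, 0.703]
wrist_force: [-1.3, -0.6, -0.4]
width: 0.088
```

Request:
apply_moves([
  {"translation": [0,0,0],"angular": [0,0,0]},
  {"translation": [0,0,0],"angular": [0,0,0]},
  {"translation": [0,0,0],"angular": [0,0,0]},
])

```text
time: 6.3
position: [542.7, 129.0, 145.1]
tool_rot: [-0.039, 0.708, 0.036, 0.704]
wrist_force: [0.0, -0.5, 0.2]
width: 0.001
```

```bash
python3 - <<'E'
from h import *
s=status.observe(); p,d=imaging.snapshot("wrist"); q,_=imaging.snapshot("scene")
cv2.imwrite("pics/w3.png",np.hstack([cv2.resize(p,(400,300)),cv2.resize(q[80:290,100:380],(400,300))])[:,:,::-1])
go((0,-55,68))
E
```

```text
t 6.4 box pos [ -3.9 -54.9 145.2] F [ 0.1  0.3 -0.6] w 0.0
(0, -55, 68) -> [7.71 0.02 0.44] [-0.008 -0.006  0.003]
```

View pics/w3.png

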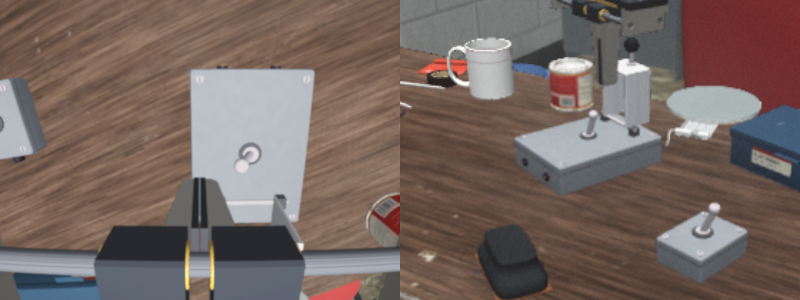

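The hood is upright with the toggle exposed, its tip at (240,167) leaning to the box's right. The closed fingers are to the right of it. I'll lower them and push left.

Request:
apply_moves([
  {"translation": [4,0,0.4],"angular": [0,0,0]},
  {"translation": [7.8,0,0.4],"angular": [0,0,0]},
  {"translation": [7.8,0,0.4],"angular": [0,0,0]},
  {"translation": [7.8,0,0.4],"angular": [0,0,0]},
])

```text
time: 6.8
position: [546.4, 129.2, 67.8]
tool_rot: [-0.039, 0.708, 0.036, 0.704]
wrist_force: [0.2, -0.2, 1.2]
width: 0.008
```

Request:
apply_moves([
  {"translation": [0,1,0],"angular": [0,0,0]},
  {"translation": [0,2,0],"angular": [0,0,0]},
  {"translation": [0,2.8,0],"angular": [0,0,0]},
  {"translation": [0,3.5,0],"angular": [0,0,0]},
  {"translation": [0,3.5,0],"angular": [0,0,0]},
])

```text
time: 7.3
position: [542.7, 165.4, 68.1]
tool_rot: [-0.039, 0.708, 0.037, 0.704]
wrist_force: [0.2, -0.7, -0.3]
width: 0.008
```

```bash
python3 - <<'E'
from h import *
p,d=imaging.snapshot("wrist"); q,_=imaging.snapshot("scene")
cv2.imwrite("pics/w4.png",np.hstack([cv2.resize(p,(400,300)),cv2.resize(q[120:225,160:300],(400,300))])[:,:,::-1])
go((0,-10,66))
E
```

```text
t 7.4 box pos [ -0.4 -19.6  67.4] F [ 0.4 -0.1 -0.7] w 0.0
(0, -10, 66) -> [0.14 0.96 0.03] [-0.008 -0.007  0.003]
```

View pics/w4.png

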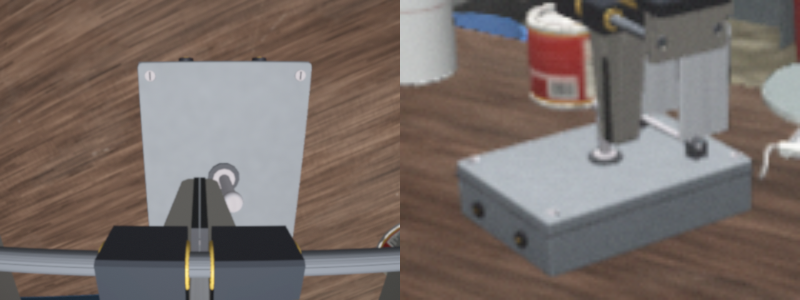

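The toggle has already passed centre, with its tip at (233,203). I'll push it further, to the stop.

Request:
apply_moves([
  {"translation": [0,0.5,0],"angular": [0,0,0]},
  {"translation": [0,0.9,0],"angular": [0,0,0]},
  {"translation": [0,1.1,0],"angular": [0,0,0]},
  {"translation": [0,1.1,0],"angular": [0,0,0]},
  {"translation": [0,1.1,0],"angular": [0,0,0]},
])

```text
time: 7.9
position: [541.0, 175.6, 67.3]
tool_rot: [-0.039, 0.709, 0.036, 0.704]
wrist_force: [-0.1, -0.4, -0.2]
width: 0.006
```

Request:
apply_moves([
  {"translation": [0,0.2,0],"angular": [0,0,0]},
  {"translation": [0,0.2,0],"angular": [0,0,0]},
  {"translation": [0,0.2,0],"angular": [0,0,0]},
])

```text
time: 8.2
position: [540.7, 177.5, 67.2]
tool_rot: [-0.039, 0.709, 0.036, 0.704]
wrist_force: [-0.2, -0.2, -0.0]
width: 0.005
```

```bash
python3 - <<'E'
from h import *
go((0,-50,68))
E
```

```text
t 8.2 box pos [-0.5 -6.5 67.2] F [-0.2 -0.2 -0. ] w 0.0
(0, -50, 68) -> [-0.07 -4.35  0.08] [-0.008 -0.007  0.003]
```

Request:
apply_moves([
  {"translation": [0,0.3,0],"angular": [0,0,0]},
  {"translation": [0,0.3,0],"angular": [0,0,0]},
  {"translation": [0,0.3,0],"angular": [0,0,0]},
])

```text
time: 8.5
position: [540.6, 178.5, 67.1]
tool_rot: [-0.04, 0.709, 0.035, 0.703]
wrist_force: [0.1, -8.7, -0.6]
width: 0.006
```

```bash
python3 - <<'E'
from h import *
p,d=imaging.snapshot("wrist"); cv2.imwrite("pics/w5.png",cv2.resize(p[200:350,180:420],(640,400))[:,:,::-1])
go((0,-50,68))
E
```

```text
t 8.55 box pos [-0.4 -5.6 67.1] F [ 1.2 -8.9 -0.7] w 0.01
(0, -50, 68) -> [-0.06 -4.44  0.07] [-0.007 -0.008  0.007]
```

View pics/w5.png

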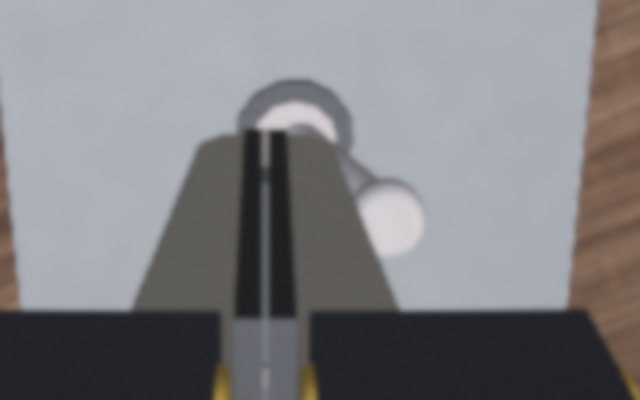

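The force rose to 9 N against the stop, and the tip at (390,218) leans fully left. I'll retreat, rise and go back over the knob.

Request:
apply_moves([
  {"translation": [0,-1.5,0],"angular": [0,0,0]},
  {"translation": [0,-3,0],"angular": [0,0,0]},
  {"translation": [-5,-3,0],"angular": [0,0,0]},
  {"translation": [-10,-3,0],"angular": [0,0,0]},
  {"translation": [-15.3,-3,0],"angular": [0,0,0]},
])

```text
time: 9.05
position: [544.6, 148.8, 218.9]
tool_rot: [-0.039, 0.709, 0.035, 0.703]
wrist_force: [0.9, 0.3, 1.1]
width: 0.004
```

Request:
apply_moves([
  {"translation": [0,0,0],"angular": [0,0,0]},
  {"translation": [0,0,0],"angular": [0,0,0]},
], gripper=0)

```text
time: 9.25
position: [545.7, 148.2, 220.6]
tool_rot: [-0.039, 0.708, 0.035, 0.705]
wrist_force: [0.5, -1.1, -0.5]
width: 0.153
```

```bash
python3 - <<'E'
from h import *
go((82.1,0.5,220))
E
```

```text
t 9.25 box pos [  1.2 -36.1 220.6] F [ 0.5 -1.1 -0.5] w 0.15
(82.1, 0.5, 220) -> [0.01 3.74 8.06] [-0.009 -0.005  0.006]
```

Request:
apply_moves([
  {"translation": [0,1.9,4],"angular": [0,0,0]},
  {"translation": [0,3.7,8.1],"angular": [0,0,0]},
  {"translation": [0,3.7,8.1],"angular": [0,0,0]},
  {"translation": [0,3.7,8.1],"angular": [0,0,0]},
  {"translation": [0,3.7,8.1],"angular": [0,0,0]},
])

```text
time: 9.75
position: [621.1, 192.9, 218.9]
tool_rot: [-0.039, 0.708, 0.035, 0.704]
wrist_force: [0.2, 0.6, -1.0]
width: 0.498
```

```bash
python3 - <<'E'
from h import *
p,d=imaging.snapshot("wrist"); q,_=imaging.snapshot("scene")
cv2.imwrite("pics/w6.png",np.hstack([cv2.resize(p,(400,300)),cv2.resize(q[90:225,140:320],(400,300))])[:,:,::-1])
go((82.1,0.5,154))
E
```

```text
t 9.85 box pos [ 81.6  -0.4 220.3] F [-0.6  0.4  0.4] w 0.5
(82.1, 0.5, 154) -> [6.63 0.12 0.08] [-0.01  -0.005  0.006]
```

View pics/w6.png

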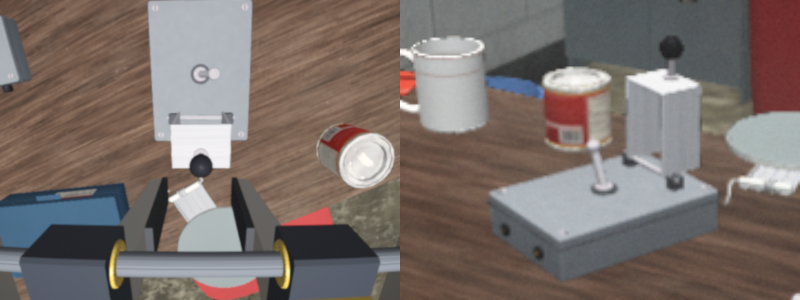

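The toggle stands left at (213,74) and the knob at (200,166) is centred between the fingers. I'll descend, grip and reverse the arc.

Request:
apply_moves([
  {"translation": [3.5,0.1,0.1],"angular": [0,0,0]},
  {"translation": [6.6,0.1,0.1],"angular": [0,0,0]},
  {"translation": [6.6,0.1,0.1],"angular": [0,0,0]},
  {"translation": [6.6,0.1,0.1],"angular": [0,0,0]},
])

```text
time: 10.25
position: [621.7, 193.4, 155.1]
tool_rot: [-0.039, 0.708, 0.035, 0.705]
wrist_force: [0.9, -0.1, 0.6]
width: 0.498
```

Request:
apply_moves([
  {"translation": [0,0,0],"angular": [0,0,0]},
  {"translation": [0,0,0],"angular": [0,0,0]},
  {"translation": [0,0,0],"angular": [0,0,0]},
  {"translation": [0,0,0],"angular": [0,0,0]},
  {"translation": [0,0,0],"angular": [0,0,0]},
], gripper=1, grip_force=10)

```text
time: 10.75
position: [622.6, 193.9, 156.6]
tool_rot: [-0.039, 0.707, 0.035, 0.706]
wrist_force: [0.3, 2.4, 4.7]
width: 0.233
```

```bash
python3 -c "
from h import *
arc((1.5,1.4,1.3,1.2))"
```

```text
t 10.75 box pos [ 82.8   0.5 156.6] F [0.3 2.4 4.7] w 0.23
(np.float64(70.80510148671148), 0.4, np.float64(155.90961629949112)) -> [ 0.07 -0.02 -1.2 ] [-0.01  -0.002  0.005]
t 10.75 box pos [ 82.8   0.5 156.6] F [0.3 2.4 4.7] w 0.23
(np.float64(59.10457208619534), 0.4, np.float64(156.9059303782787)) -> [-0.03 -0.03 -2.37] [-0.01  -0.002  0.005]
t 10.75 box pos [ 82.8   0.5 156.6] F [0.3 2.4 4.7] w 0.23
(np.float64(47.363031158185095), 0.4, np.float64(156.72916320996728)) -> [-0.01 -0.04 -3.55] [-0.01  -0.002  0.005]
t 10.75 box pos [ 82.8   0.5 156.6] F [0.3 2.4 4.7] w 0.23
(np.float64(35.69779629839597), 0.4, np.float64(155.3810809936712)) -> [ 0.13 -0.05 -4.71] [-0.01  -0.002  0.005]
```

Request:
apply_moves([
  {"translation": [-0.2,0,-1.2],"angular": [0,0,0]},
  {"translation": [-0.25,0,-2.3],"angular": [0,0,0]},
  {"translation": [-0.2,0,-3.5],"angular": [0,0,0]},
  {"translation": [-0.1,0,-4.7],"angular": [0,0,0]},
  {"translation": [-0.1,0,-4.7],"angular": [0,0,0]},
])

```text
time: 11.25
position: [574.9, 188.5, 157.5]
tool_rot: [-0.039, 0.707, 0.035, 0.705]
wrist_force: [-0.6, -1.4, 1.1]
width: 0.228
```

Request:
apply_moves([
  {"translation": [0.25,0,-1.15],"angular": [0,0,0]},
  {"translation": [0.6,0,-2.25],"angular": [0,0,0]},
  {"translation": [1.1,0,-3.35],"angular": [0,0,0]},
  {"translation": [1.65,0,-4.35],"angular": [0,0,0]},
  {"translation": [1.65,0,-4.35],"angular": [0,0,0]},
])

```text
time: 11.75
position: [530.5, 183.5, 139.9]
tool_rot: [-0.039, 0.708, 0.035, 0.704]
wrist_force: [0.7, -1.1, -2.5]
width: 0.228
```

```bash
python3 -c "
from h import *
arc((.8,.7,.6,.5,.4,.3))"
```

```text
t 11.75 box pos [ -9.9   0.6 139.9] F [ 0.7 -1.1 -2.5] w 0.23
(np.float64(-7.904725393335468), 0.4, np.float64(138.7169114777771)) -> [ 0.12 -0.02  0.2 ] [-0.009 -0.006  0.007]
t 11.75 box pos [ -9.9   0.6 139.9] F [ 0.7 -1.1 -2.5] w 0.23
(np.float64(-17.495627044011584), 0.4, np.float64(131.9412465271622)) -> [ 0.8  -0.02 -0.76] [-0.009 -0.006  0.007]
t 11.75 box pos [ -9.9   0.6 139.9] F [ 0.7 -1.1 -2.5] w 0.23
(np.float64(-26.36217635313217), 0.4, np.float64(124.24193919826135)) -> [ 1.58 -0.02 -1.64] [-0.009 -0.006  0.007]
t 11.75 box pos [ -9.9   0.6 139.9] F [ 0.7 -1.1 -2.5] w 0.23
(np.float64(-34.41578169089199), 0.4, np.float64(115.6959184248523)) -> [ 2.44 -0.03 -2.44] [-0.009 -0.006  0.007]
t 11.75 box pos [ -9.9   0.6 139.9] F [ 0.7 -1.1 -2.5] w 0.23
(np.float64(-41.57597409492418), 0.4, np.float64(106.38857322156404)) -> [ 3.37 -0.03 -3.15] [-0.009 -0.006  0.007]
t 11.75 box pos [ -9.9   0.6 139.9] F [ 0.7 -1.1 -2.5] w 0.23
(np.float64(-47.771211289572534), 0.4, np.float64(96.4128995050686)) -> [ 4.37 -0.03 -3.76] [-0.009 -0.006  0.007]
```

Request:
apply_moves([
  {"translation": [0.75,0,-0.8],"angular": [0,0,0]},
  {"translation": [1.5,0,-1.65],"angular": [0,0,0]},
  {"translation": [2.35,0,-2.45],"angular": [0,0,0]},
  {"translation": [3.3,0,-3.15],"angular": [0,0,0]},
  {"translation": [3.3,0,-3.15],"angular": [0,0,0]},
])

```text
time: 12.25
position: [498.0, 179.7, 105.3]
tool_rot: [-0.039, 0.709, 0.034, 0.704]
wrist_force: [1.8, -1.0, -2.5]
width: 0.225
```

```bash
python3 -c "
from h import *
arc((.4,.3,.2,.1,0))"
```

```text
t 12.25 box pos [-42.6   0.6 105.3] F [ 1.8 -1.  -2.5] w 0.22
(np.float64(-41.57597409492418), 0.4, np.float64(106.38857322156404)) -> [-0.11 -0.01  0.1 ] [-0.009 -0.007  0.007]
t 12.25 box pos [-42.6   0.6 105.3] F [ 1.8 -1.  -2.5] w 0.22
(np.float64(-47.771211289572534), 0.4, np.float64(96.4128995050686)) -> [ 0.89 -0.01 -0.51] [-0.009 -0.007  0.007]
t 12.25 box pos [-42.6   0.6 105.3] F [ 1.8 -1.  -2.5] w 0.22
(np.float64(-52.93959251266132), 0.4, np.float64(85.86857090962184)) -> [ 1.95 -0.01 -1.02] [-0.009 -0.007  0.007]
t 12.25 box pos [-42.6   0.6 105.3] F [ 1.8 -1.  -2.5] w 0.22
(np.float64(-57.02947700744909), 0.4, np.float64(74.86094288105787)) -> [ 3.05 -0.01 -1.42] [-0.009 -0.007  0.007]
t 12.25 box pos [-42.6   0.6 105.3] F [ 1.8 -1.  -2.5] w 0.22
(np.float64(-60.0), 0.4, np.float64(63.5)) -> [ 4.19 -0.   -1.71] [-0.009 -0.007  0.007]
```

Request:
apply_moves([
  {"translation": [0.9,0,-0.5],"angular": [0,0,0]},
  {"translation": [1.95,0,-1.0],"angular": [0,0,0]},
  {"translation": [3.05,0,-1.4],"angular": [0,0,0]},
  {"translation": [4.2,0,-1.7],"angular": [0,0,0]},
  {"translation": [4.25,0,-1.7],"angular": [0,0,0]},
])

```text
time: 12.75
position: [481.0, 177.7, 62.0]
tool_rot: [-0.039, 0.708, 0.034, 0.704]
wrist_force: [3.1, 0.7, -1.0]
width: 0.227
```

```bash
python3 -c "
from h import *
arc((0,))"
```

```text
t 12.75 box pos [-59.7   0.5  62. ] F [ 3.1  0.7 -1. ] w 0.23
(np.float64(-60.0), 0.4, np.float64(63.5)) -> [-0.15 -0.01 -0.03] [-0.01  -0.006  0.006]
```

Request:
apply_moves([
  {"translation": [0.3,0,0],"angular": [0,0,0]},
  {"translation": [0.3,0,0],"angular": [0,0,0]},
  {"translation": [0.3,0,0],"angular": [0,0,0]},
])

```text
time: 13.05
position: [481.7, 177.8, 59.8]
tool_rot: [-0.039, 0.708, 0.035, 0.705]
wrist_force: [-0.2, -0.8, 7.1]
width: 0.229
```

Request:
apply_moves([
  {"translation": [0,0,0],"angular": [0,0,0]},
  {"translation": [0,0,0],"angular": [0,0,0]},
  {"translation": [0,0,0],"angular": [0,0,0]},
  {"translation": [0,0,0],"angular": [0,0,0]},
  {"translation": [0,0,0],"angular": [0,0,0]},
], gripper=0)

```text
time: 13.55
position: [481.4, 177.8, 59.5]
tool_rot: [-0.039, 0.708, 0.035, 0.704]
wrist_force: [0.2, -0.1, -1.0]
width: 0.5
```

Request:
apply_moves([
  {"translation": [-3,0,0],"angular": [0,0,0]},
  {"translation": [-7,0,-1],"angular": [0,0,0]},
  {"translation": [-12,0,-4],"angular": [0,0,0]},
  {"translation": [-14,0,-8],"angular": [0,0,0]},
  {"translation": [-14,0,-8],"angular": [0,0,0]},
])

```text
time: 14.05
position: [402.1, 170.9, 204.8]
tool_rot: [-0.039, 0.705, 0.035, 0.707]
wrist_force: [0.9, -0.3, 0.2]
width: 0.501
```

```bash
python3 - <<'E'
from h import *
s=status.observe(); p,d=imaging.snapshot("top"); q,e=imaging.snapshot("scene")
B=(cloud("scene",e)-C)@BR
B2=(cloud("top",d)-C)@BR
for n,b,x in(("top",B2,d),("scene",B,e)):
    h=(abs(b[...,1])<24)&(b[...,0]>-20)&(b[...,0]<48)&(b[...,2]>70)&(b[...,2]<140)&(x>0)
    if h.sum()>30:
        A=np.c_[b[h][:,0],np.ones(h.sum())]; k=np.linalg.lstsq(A,b[h][:,2],rcond=None)[0]
        print(n,"hood z",np.median(b[h][:,2]),"tilt rad",k[0],h.sum())
cv2.imwrite("pics/w7.png",np.hstack([cv2.resize(p[150:300,130:370],(400,300)),cv2.resize(q[120:285,150:370],(400,300))])[:,:,::-1])
go((0,0,100))
E
```

```text
top hood z 93.51190945436748 tilt rad -0.00018626980499606097 883
scene hood z 92.84486670712893 tilt rad 0.00102953419639361 275
t 14.15 box pos [-138.3    2.3  200.8] F [-0.3  0.2  0.2] w 0.5
(0, 0, 100) -> [10.04 -0.04 13.86] [-0.009 -0.003  0.006]
```

View pics/w7.png

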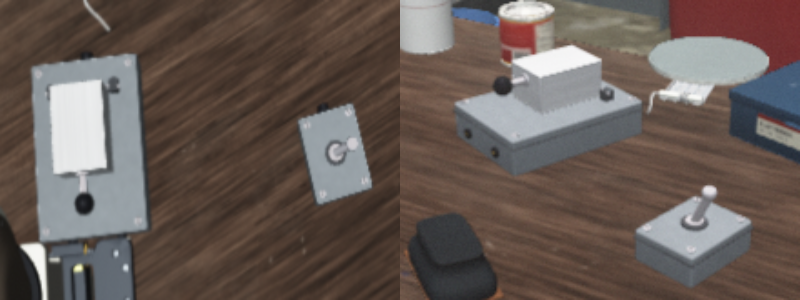

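The hood is shut with its lid flat at z 93. The bare toggle at (350,145) still leans right, and the arm is clear.

```bash
python3 -c "
from cell import job
print(job.sign_off())"
```

```text
the job is handed in; nothing more can be done
None
```

The job is handed in after about 14 s of robot time: the hood was opened, the toggle flipped to the left, and the hood shut again.

- **Hood up:** I gripped the knob and swung the hood to about 1.6 rad, judged from the gripper's position. The pictures showed it upright with the toggle still leaning right.
- **Toggle:** I pushed it with closed fingers until the force rose to about 9 N at its stop. A picture afterwards showed it leaning left.
- **Hood shut:** I regripped the knob, brought the hood down and pressed it against its stop with about 7 N. Depth from both fixed cameras put its lid at about 93 mm, with a tilt of 0.001 rad or less.
- **Bare toggle:** it still leaned right in the last picture, and the arm was never near it.

At hand-in the arm was clear of everything and the wrist force was near zero. Two things did not go as planned: one move was refused for a missing key, and I repeated it. The second knob grip sat about 2.5 mm off, and I corrected for that on the way down. The toggle could not be checked again once the hood covered it.

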